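Index the sled to its next station and press the preamp block home

TASK

On the indexing rail, push the wooden sled along to the left until it clicks into the next station, where that index block's sprung roller settles in the notch in the sled's edge, and leave it resting there. Then, and only then, press the black preamp block in the sled's panel fully home, flush with the wood, with the sled still at that station. Do not disturb the other things on the bench.

Things in the scene. Friction and masses are not known exactly. Their poses are not given: they have to be found in the camera images.
- rail: Fixed aluminium slide bed 215 x 600 x 15 mm, long axis along its own y; origin on the bench under its middle. The sled slides along its +y (leftward from the robot) between a steel guide on the robot's side (inner face x = -90.5 mm, 20 mm above the bed) and a low far one (inner face x = 21.5 mm, 7 mm above the bed). An end stop 12 mm above the bed stands at y = 290 mm.
- index1: First station's index block, where the sled starts: dark steel, 50 x 50 x 32 mm on the bed's far strip, black clamp knob to 52 mm; origin under its centre, axes as the rail's. A sprung brass roller (20 mm across, 10 to 26 mm above the bed) points to the sled (-x). The next station's index block is just the same and is clamped 100 to 150 mm farther along +y, elsewhere for each job.
- sled: Loose plywood sled with a dark walnut panel, 110 (x) x 180 (y, along the rail) x 30 mm high, about 0.75 kg; origin at the centre of its underside, axes as the rail's. It starts in the first station's detent. Sliding takes about 3 N, riding up onto a roller about 6 N, pushing out of a detent about 10 N. The ends of its far (+x) edge taper over 34 mm.
- notch (a point): Mouth of the one V notch in the sled's far (+x) edge, halfway along it: 18 mm wide, 10.5 mm deep, full height of the sled. This point is at the sled's mid height.
- push_face (a point): Centre of the sled's flat upright -y end face, 97 mm wide (x) and 30 mm high, from the bed's top up: the face to push on. This point is 15 mm above the bed.
- plunger2 (a joint): How far (m) the next station's roller is pushed back: 0 when free, 0.0085 on the sled's plain edge, about 0.0035 when it has dropped fully into the V notch (sled seated at the station).
- block (a joint): How far (m) the preamp block has been pressed into the sled's panel: starts between 0 and 0.004, and stops dead at 0.0105, where its top is flush with the panel's top. It resists with about 7 N all the way and stays where it is left.
- block_top (a point): Centre of the top of the black plastic preamp block, 44 mm (sled x) x 84 mm (sled y), standing 6.5 to 10.5 mm proud of the sled's panel in a rectangular recess whose centre is 6.5 mm to -x of the sled's. The panel's top is 45 mm above the bench.
- cork: cork sanding block 60 x 100 x 30 mm lying on the rail bed's far side near its +y end; origin under its centre
- glue: white plastic glue bottle, 56 mm across, 150 mm tall, standing beyond the rail; origin under its centre
- offcut: brown wood offcut 50 x 170 x 28 mm lying beyond the rail; origin under its centre
- driver: screwdriver 200 mm long lying on the robot's side of the rail; origin near its middle
- hammer: hammer lying to the right (-y) of the rail; origin near its middle
- tin: empty steel tin, 80 mm across, 100 mm tall, standing left (+y) of the rail; origin under its centre
- clamp: steel F-clamp with wooden handle, about 270 mm long overall, lying on the robot's side of the rail; origin under its bar
Not all that is in view belongs to the job. What is shaped like the sled but orange or white is not meant.

How it is judged (in metres and radians):
On the way, in this order (a step that is already met when the one before it is completed fails the run):
1. the sled is seated at the next station: that roller sits in its notch, and the sled rests flat on the bed (value of joint plunger2 between 0.0018 and 0.0055 m and distance of sled from where it was at the start of the episode above 0.09 m and linear speed of sled below 0.01 m/s and angle between sled's own z axis and vertical below 0.04 rad and z of sled in the frame of rail below 0.018 m), for 0.3 s.
2. the block is pressed flush with the sled still at that station (value of joint block above 0.0088 m and value of joint plunger2 between 0.0018 and 0.0055 m), for 0.2 s.
At the end, for the whole second after the job is handed in: The sled rests flat and still on the bed at the next station, with that station's roller pushed back between 1.8 and 5.5 mm (in the notch) and the sled at least 90 mm from where it started; the preamp block is flush to within 1.7 mm (pressed in by more than 8.8 mm) (all of step 2 and distance of sled from where it was at the start of the episode above 0.09 m and linear speed of sled below 0.01 m/s and angle between sled's own z axis and vertical below 0.04 rad and z of sled in the frame of rail below 0.018 m); the robot touches nothing.
It fails at once if one of the other things on the bench (cork block, glue bottle, offcut, screwdriver, hammer, tin or clamp) is moved by more than 30 mm (distance of any of cork, glue, offcut, driver, hammer, tin, clamp from where it was at the start of the episode above 0.03 m).
It also fails if it takes over 45 s, if anything falls off the work surface, if the arm or the gripper's body presses on something with over 40 N, if the wrist force passes 120 N, or if a joint passes its speed limit or range.

ROBOT

A 6-joint arm with a two-finger parallel gripper is mounted at the origin on the work surface. World frame = base frame: x ahead of the robot, y to its left, z up, the work surface at z = 0. Lengths are in mm, angles in rad, forces in N, time in s.
With the tool pointing down it reaches from about 325 to 900 mm from the base axis. Payload 6.1 kg.
Tool frame: the origin (TCP) lies on the centre line of the jaws, within the pads' length; the fingertips stand tips_ahead ahead of it and the grasp point (between the pads) lies 5 mm behind it (tips_ahead is the distance from the TCP to the fingertips, in mm); x points along the fingers, y is the direction in which the jaws open and shut, and the axes are right-handed (so a half turn about x gives the same grasp; the last joint's range is limited). The gripper opens to 87 mm and grips with 3 to 60 N. Pads are 19 mm wide; open, the fingers measure 117 mm over their backs; the gripper's body (75 mm by 190 mm) begins 51 mm behind the grasp point.
Start: joints at [1.022, 0.22, 1.526, -0, 1.395, -0.126], TCP at [256.445, 569.958, 236.538] pointing down, gripper open.
Joint ranges: [-2.98, 2.98], [-0.91, 2.08], [0.09, 2.57], [-1.24, 4.39], [0.2, 2.65], [-2.68, 2.68]. Speed limits (rad/s): [2.57, 2.57, 3.01, 3.14, 3.14, 3.14].

INTERFACE

Orientations are given as a unit quaternion [x, y, z, w].
In Python, from cell import get_state, get_image, job_done, silhouettes, tips_ahead gives the robot as it stands.
- The arm moves only by the tool arm_command, never from a script. Its arguments are lists of equal length, an entry for each row: "slide": the shift along the world's x, y, z in units of 0.2 m (1.0 is 0.2 m), a list of three; "spin": the turn about the world's z in units of 45 degrees (1.0 is 45 degrees); "hand": the closure, from 0 (fully open) to 1 (shut). A call has 1 to 5 rows; each row is the pose to reach, as a shift and turn from the pose commanded when the call began; what a row does not reach only later rows make up. A row lasts 1/8 s, in which the tool goes at most 62.5 mm and 10.7 degrees, less where a joint would pass 70% of its speed; a pose out of reach is approached as far as the arm can. A call with a number of a shift or a turn outside -1 to 1 is refused whole. A call with a gripper value outside its range is refused whole. The fingers move at their own pace and stop on an object; the grip force is fixed at half the most. Time passes only in rows, so rows that repeat a pose let the fingers close. It gives the time, the measured TCP pose, the force and the opening at its end, in the units of the state.
- get_state(): the state, without advancing time (a new reading comes with each control period).
- get_image(name): name is "scene" or "top"; returns a dict with "color" (400x640x3 uint8, red, green, blue), "camera_matrix" (3x3 intrinsics, pixels), "R" (3x3) and "t" (3): a world point X has camera coordinates R X + t. Camera axes: x right, y down, z forward; pixel columns grow to the right and rows downward; lengths in mm; the calibration is good to about 2 mm. A picture is of the moment at which its call begins. There is no depth.
- job_done(): hands the job in, once; it reports no verdict.
Trained networks look in the newest picture that a camera, given by its name, has taken for a name from the list of things; names that differ only in an ending like _2 or _b are one class to them, and where a whole thing is asked for, a point or a joint stands for the part that bears it (a point fixed in the world has none). Each returns a list of dicts, best first, with "confidence" (0 to 1); they miss things now and then, are a little off and sometimes report something else, mostly with a low value. They report only what shows in the picture. A call takes as long as a camera call. They do not tell look-alikes from the thing itself.
- silhouettes(thing, camera): "mask" (400x640 bool, what is visible of it) and "box" ([left, top, right, bottom] in pixels, round what is visible of it).
The state is a dict: "clock": time; "q": joint angles; "qd": joint speeds; "tau": joint torques, N m; "tcp_pos": TCP position; "tool_rot": TCP orientation; "wrist_force": force on the tool from outside, world axes, zero at the start; "ft_torque": the same for the moment, N m; "opening": finger opening in mm.
Only numpy, scipy, OpenCV 4.12 (cv2) and the standard library are available. Lean on these libraries where they do the work, as an engineer would, in place of code of your own. Each camera call takes 0.05 s, during which the arm holds its last target.

## Working session

There is one attempt and no reset: what is moved stays moved. The work goes in short steps, Python scripts to look and compute and a tool call to move; the robot and the scene stay as the last step left them, time stands still between calls to the robot, and variables do not carry over. Pictures are saved under pics/ and viewed, and the job is handed in when it is done.

Besides the shell and the picture viewer there is one more tool, called after "Emit:" as name(argument=value, ...) on one line, values as JSON. arm_command: Moves the arm, as the interface text tells. Its arguments: {"type":"object","properties":{"slide":{"type":"array"},"spin":{"type":"array"},"hand":{"type":"array"}},"required":["slide","spin","hand"]}

```bash
mkdir -p pics; ls
python3 - <<'E'
from cell import *
import cv2, numpy as np
print(get_state()); print(tips_ahead)
for n in ["scene","top"]:
    d=get_image(n); cv2.imwrite(f"pics/{n}0.png",d["color"][:,:,::-1]); print(n,d["camera_matrix"],d["R"],d["t"])
    for th in ["sled","index1","block_top","cork","rail"]:
        for r in silhouettes(th,n): print(n,th,round(r["confidence"],2),r["box"])
E
```

```text
pics
{'clock': 0.0, 'q': array([ 1.02189918e+00,  2.21217710e-01,  1.52762717e+00, -4.49423747e-06,
        1.39469072e+00, -1.26111420e-01]), 'qd': array([ 0.00209408, -0.00194019, -0.00189324,  0.00159678,  0.00101131,
       -0.00057318]), 'tau': array([-3.70272155e-04, -4.94627953e+01, -3.87368560e+01,  6.96170144e-02,
        5.75449853e-02, -1.86660086e-04]), 'tcp_pos': array([256.1355987 , 569.44862781, 235.43394192]), 'tool_rot': array([ 0.14771749,  0.69159203, -0.14901489,  0.69114005]), 'wrist_force': array([-0.92282996, -0.65197227, -1.47990038]), 'ft_torque': array([-0.02093835, -0.01814042,  0.01400212]), 'opening': 87.01361142927242}
14.0
scene [[381.42503961   0.         323.37235678]
 [  0.         381.42503961 199.40659563]
 [  0.           0.           1.        ]] [[ 9.81191752e-04  9.99941790e-01 -1.07449585e-02]
 [ 5.80479905e-01 -9.31887804e-03 -8.14221247e-01]
 [-8.14273982e-01 -5.43832531e-03 -5.80455259e-01]] [  97.02445386 -203.08647244 1608.71699468]
scene sled 0.94 [145.9, 185.9, 192.0, 227.3]
scene sled 0.62 [262.3, 213.2, 324.4, 245.9]
scene sled 0.62 [
[... 400 characters left out ...]
4155]
 [  0.         431.77071785 198.53239776]
 [  0.           0.           1.        ]] [[-0.02536077 -0.99962312  0.01050909]
 [-0.99699862  0.02452218 -0.07343312]
 [ 0.07314774 -0.01233987 -0.99724477]] [ -99.16603205  454.38273586 1292.82681543]
top sled 0.9 [357.6, 254.6, 422.4, 321.8]
top sled 0.61 [463.7, 183.5, 512.1, 246.1]
top sled 0.55 [317.4, 145.3, 377.5, 189.3]
top index1 0.68 [331.6, 122.9, 349.3, 148.7]
top index1 0.29 [314.7, 145.3, 378.5, 188.0]
top block_top 0.79 [378.4, 277.1, 405.7, 304.1]
top block_top 0.78 [330.4, 158.3, 363.4, 178.5]
top block_top 0.69 [476.2, 197.6, 498.9, 228.4]
top cork 0.83 [205.6, 136.2, 244.0, 160.8]
top rail 0.92 [196.8, 119.3, 395.0, 209.1]
```

View pics/scene0.png

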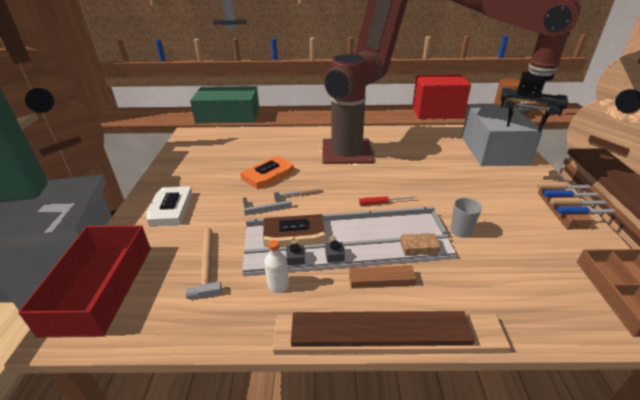

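View pics/top0.png

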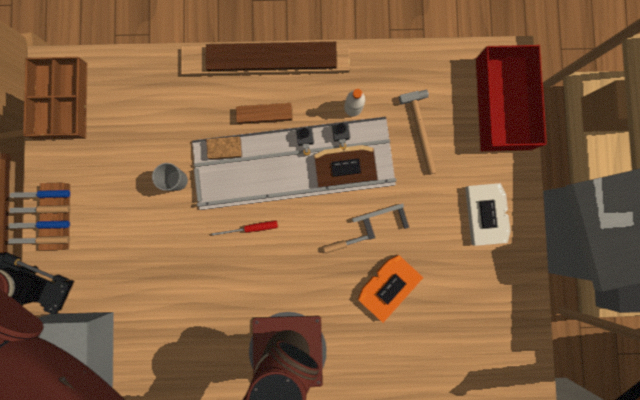

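Run:
```python
import cv2
a=cv2.imread("pics/top0.png")[110:215,190:400]; cv2.imwrite("pics/top0c.png",cv2.resize(a,None,fx=3.8,fy=3.8,interpolation=cv2.INTER_CUBIC))
```

```text
(no output)
```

View pics/top0c.png

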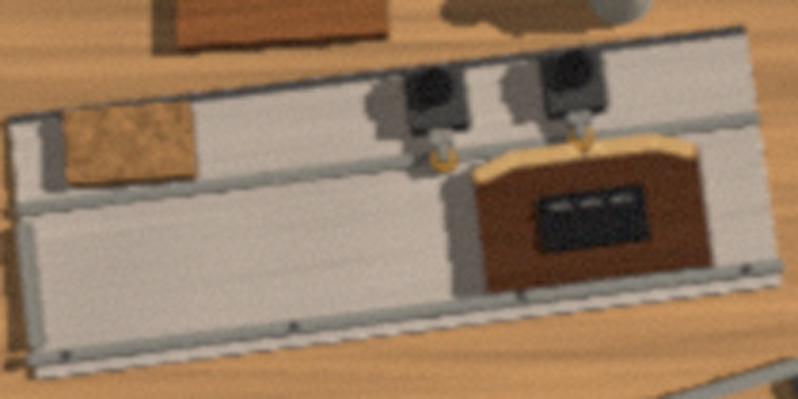

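The walnut sled at top (347,167), on the rail, is the wanted one. Look-alikes are the orange one at (390,288) and the white one at (488,214). Index1 is at (341,135) and the next station at (304,138).

```bash
cat > h.py <<'E'
import numpy as np, cv2
from cell import *
from scipy.optimize import least_squares
def proj(d,X):
    c=(d["R"]@np.atleast_2d(X).T).T+d["t"]; p=(d["camera_matrix"]@c.T).T; return p[:,:2]/p[:,2:]
def back(d,uv,z):
    K,R,t=d["camera_matrix"],d["R"],d["t"]
    r=R.T@np.linalg.inv(K)@np.array([uv[0],uv[1],1.]); o=-R.T@t
    return o+r*(z-o[2])/r[2]
def rect(mask):
    c=max(cv2.findContours(mask.astype(np.uint8),0,2)[0],key=cv2.contourArea); return c[:,0,:].astype(float)
E
python3 - <<'E'
from h import *
d=get_image("top")
f=lambda c,r:(190+(c+.5)/3.8-.5,110+(r+.5)/3.8-.5)
P={k:back(d,f(*v),15) for k,v in dict(fl=(10,118),fr=(745,28),nr=(780,285),nl=(35,378)).items()}
for k in P: print(k,P[k].round(1))
g=lambda a,b:np.linalg.norm(P[a]-P[b])
print(g('fl','fr'),g('nl','nr'),g('fl','nl'),g('fr','nr'))
print("ctr",sum(P.values())/4)
for a,b in(('fr','fl'),('nr','nl')):
    v=P[b]-P[a]; print("yaw",np.arctan2(-v[0],v[1]))
# sled top corners z=45
S={k:back(d,f(*v),45) for k,v in dict(fl=(475,180),fr=(697,155),nr=(711,267),nl=(487,291)).items()}
for k in S: print(k,S[k].round(1))
B={k:back(d,f(*v),54) for k,v in dict(fl=(540,198),fr=(641,188),nr=(648,240),nl=(543,252)).items()}
for k in B: print('block',k,B[k].round(1))
print(sum(B.values())/4)
for n,v in dict(k1=(573,70),k2=(437,87)).items(): print(n,back(d,f(*v),67).round(1))
for n,v in dict(r1=(582,135),r2=(444,160)).items(): print(n,back(d,f(*v),41).round(1))
for th in ["driver","clamp","hammer","tin","glue","cork"]:
    s=silhouettes(th,"top")[0]; print(th,s["confidence"],back(d,s["box"][:2],15).round(0),back(d,s["box"][2:],15).round(0))
E
```

```text
fl [639.  276.2  15. ]
fr [ 699.3 -319.2   15. ]
nr [ 488.8 -339.7   15. ]
nl [428.9 257.1  15. ]
598.4411716349794 599.8254502879562 210.95596016358155 211.40731400317327
ctr [563.99447958 -31.4194473   15.        ]
yaw 0.10088782542498084
yaw 0.10011889903259794
fl [574.6 -96.9  45. ]
fr [ 590.4 -272.4   45. ]
nr [ 501.3 -280.4   45. ]
nl [ 486.7 -104.1   45. ]
block fl [ 557.7 -147.2   54. ]
block fr [ 563.7 -226.4   54. ]
block nr [ 522.7 -230.6   54. ]
block nl [ 515.2 -148.4   54. ]
[ 539.81525431 -188.17531454   54.        ]
k1 [ 655.4 -175.1   67. ]
k2 [644.5 -69.1  67. ]
r1 [ 609.3 -182.4   41. ]
r2 [591.8 -72.8  41. ]
driver 0.63 [390. 115.  15.] [342.  24.  15.]
clamp 0.63 [650. 231.  15.] [568. 119.  15.]
hammer 0.74 [ 585. -151.   15.] [ 506. -241.   15.]
tin 0.71 [575. 400.  15.] [489. 284.  15.]
glue 0.79 [ 795. -194.   15.] [ 701. -253.   15.]
cork 0.97 [655. 227.  15.] [573. 112.  15.]
```

Emit:
arm_command(slide=[[0.1,-0.25,0],[0.2,-0.5,0],[0.3,-0.75,0],[0.4,-1,0],[0.4,-1,0]], spin=[-0.15,-0.3,-0.45,-0.6,-0.6], hand=[1,1,1,1,1])

```text
clock: 1.58
tcp_pos: [337.7, 367.4, 236.8]
tool_rot: [0.307, 0.637, -0.307, 0.637]
wrist_force: [0.6, 0.5, -0.1]
opening: 44.9
```

Emit:
arm_command(slide=[[0.1,-0.25,0],[0.2,-0.5,0],[0.3,-0.75,0],[0.4,-1,0],[0.4,-1,0]], spin=[-0.15,-0.3,-0.45,-0.6,-0.6], hand=[1,1,1,1,1])

```text
clock: 2.2
tcp_pos: [417.7, 167.9, 236.9]
tool_rot: [0.447, 0.547, -0.447, 0.548]
wrist_force: [-0.6, 0.6, -0.3]
opening: 1.6
```

Emit:
arm_command(slide=[[0.1,-0.25,0],[0.2,-0.5,0],[0.3,-0.75,0],[0.4,-1,0],[0.4,-1,0]], spin=[0,0,-0.13,-0.13,-0.13], hand=[1,1,1,1,1])

```text
clock: 2.82
tcp_pos: [497.7, -31.4, 236.5]
tool_rot: [0.474, 0.525, -0.474, 0.525]
wrist_force: [-0.4, 0.1, 0.1]
opening: 0.5
```

Emit:
arm_command(slide=[[0.06,-0.25,0],[0.12,-0.5,0],[0.18,-0.75,0],[0.24,-1,0],[0.24,-1,0]], spin=[0,0,0,0,0], hand=[1,1,1,1,1])

```text
clock: 3.45
tcp_pos: [545.4, -230.7, 236.0]
tool_rot: [0.474, 0.525, -0.474, 0.525]
wrist_force: [0.5, -0.3, -0.2]
opening: 0.5
```

Emit:
arm_command(slide=[[0.015,-0.22,0],[0.03,-0.44,0],[0.03,-0.44,-0.25],[0.03,-0.44,-0.5],[0.03,-0.44,-0.6]], spin=[0,0,0,0,0], hand=[1,1,1,1,1])

```text
clock: 4.08
tcp_pos: [549.5, -314.0, 112.8]
tool_rot: [0.473, 0.528, -0.473, 0.524]
wrist_force: [-1.3, 0.1, 0.8]
opening: 0.5
```

Run:
```python
from h import *
d=get_image("scene"); cv2.imwrite("pics/s1.png",cv2.resize(d["color"][140:290,200:470,::-1],None,fx=2.9,fy=2.9,interpolation=cv2.INTER_CUBIC))
print(get_state()["tcp_pos"])
```

```text
[ 549.01294031 -314.04184336  111.55571369]
```

View pics/s1.png

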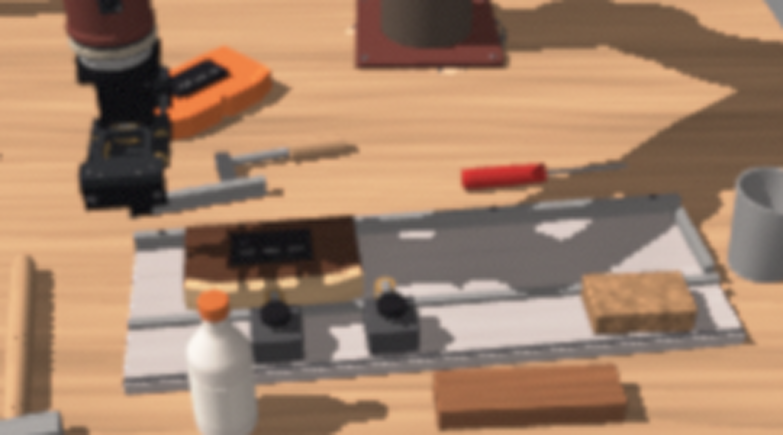

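Emit:
arm_command(slide=[[0,0,-0.12],[0,0,-0.24],[0,0,-0.36],[0,0,-0.36]], spin=[0,0,0,0], hand=[1,1,1,1])

```text
clock: 4.62
tcp_pos: [550.5, -316.5, 44.3]
tool_rot: [0.473, 0.526, -0.473, 0.525]
wrist_force: [-0.0, 0.2, 0.2]
opening: 0.5
```

Run:
```python
from h import *
d=get_image("scene"); cv2.imwrite("pics/s2.png",cv2.resize(d["color"][140:290,200:470,::-1],None,fx=2.9,fy=2.9,interpolation=cv2.INTER_CUBIC))
s=get_state();print(s["tcp_pos"],s["wrist_force"])
print((proj(d,s["tcp_pos"]-[0,0,14])-[200,140])*2.9)
```

```text
[ 551.34238481 -317.37284414   45.71268537] [-0.07474582  0.92545113  0.84922571]
[[144.76744452 263.32999724]]
```

View pics/s2.png

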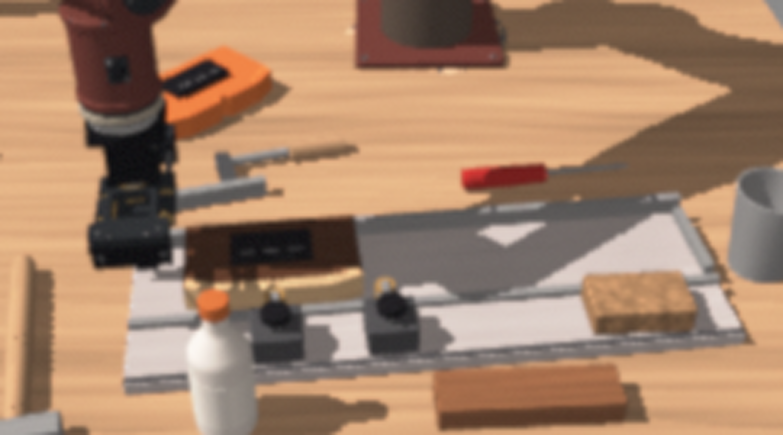

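Emit:
arm_command(slide=[[0,0,-0.035],[-0.0025,0.025,-0.035],[-0.005,0.05,-0.035],[-0.0075,0.075,-0.035],[-0.01,0.1,-0.035]], spin=[0,0,0,0,0], hand=[1,1,1,1,1])

```text
clock: 5.3
tcp_pos: [548.5, -297.7, 37.7]
tool_rot: [0.473, 0.525, -0.473, 0.525]
wrist_force: [-0.6, -0.5, -0.1]
opening: 0.3
```

Emit:
arm_command(slide=[[-0.003,0.03,0],[-0.006,0.06,0],[-0.009,0.09,0],[-0.012,0.12,0],[-0.015,0.15,0]], spin=[0,0,0,0,0], hand=[1,1,1,1,1])

```text
clock: 5.92
tcp_pos: [545.4, -268.4, 37.6]
tool_rot: [0.473, 0.525, -0.474, 0.525]
wrist_force: [-0.8, -4.1, -1.2]
opening: 0.5
```

Emit:
arm_command(slide=[[-0.004,0.04,0],[-0.008,0.08,0],[-0.012,0.12,0],[-0.016,0.16,0],[-0.02,0.2,0]], spin=[0,0,0,0,0], hand=[1,1,1,1,1])

```text
clock: 6.55
tcp_pos: [541.3, -228.1, 37.7]
tool_rot: [0.473, 0.525, -0.474, 0.525]
wrist_force: [-0.2, -4.4, -0.7]
opening: 0.8
```

```bash
cat > look.py <<'E'
from h import *
import sys
d=get_image("top"); c=d["color"][110:215,190:400,::-1]
cv2.imwrite(sys.argv[1],cv2.resize(c,None,fx=3.8,fy=3.8,interpolation=cv2.INTER_CUBIC))
s=get_state();p=s["tcp_pos"]; v=p[:2]-[564,-31.4]
print(p.round(1),s["wrist_force"].round(1),"rail x,y",v@[.995,.1003],v@[-.1003,.995])
E
python3 look.py pics/t2.png
```

```text
[ 541.2 -226.7   37.5] [-0.5 -1.5 -0.3] rail x,y -42.22744737385007 -192.04866668767414
```

View pics/t2.png

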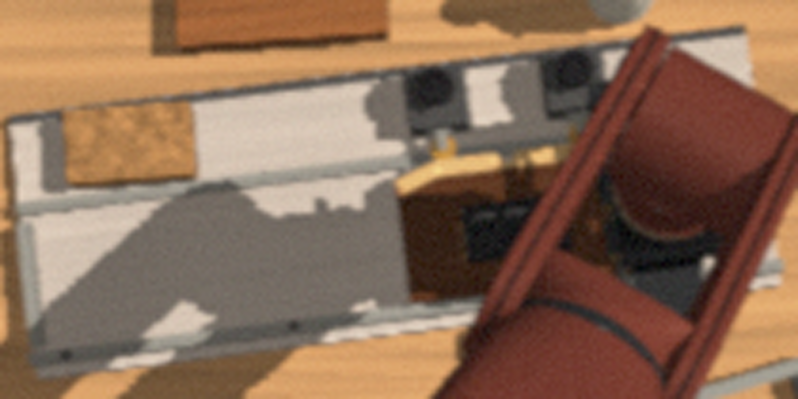

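```bash
python3 - <<'E'
from h import *
d=get_image("top")
f=lambda c,r:(190+(c+.5)/3.8-.5,110+(r+.5)/3.8-.5)
def rl(p): v=p[:2]-[564,-31.4]; return np.round([v@[.995,.1003],v@[-.1003,.995]],1)
for n,v,z in [("fl",(399,193),45),("nl",(411,299),45),("notch",(516,162),45),("r2",(442,150),41),("r2b",(442,158),41),("k2",(434,87),67),("blk_fl",(466,211),54),("blk_nl",(469,262),54)]: print(n,rl(back(d,f(*v),z)))
E
python3 - <<'E'
import cv2
a=cv2.imread("pics/t2.png")[50:320,350:620]; cv2.imwrite("pics/t2c.png",cv2.resize(a,None,fx=2.2,fy=2.2))
E
```

```text
fl [ 1.2 -5.6]
nl [-83.1  -4.8]
notch [  14.2 -100. ]
r2 [ 31.7 -43.4]
r2b [ 25.3 -42.6]
k2 [ 76.6 -43.3]
blk_fl [-20.9 -56. ]
blk_nl [-60.9 -53.4]
```

View pics/t2c.png

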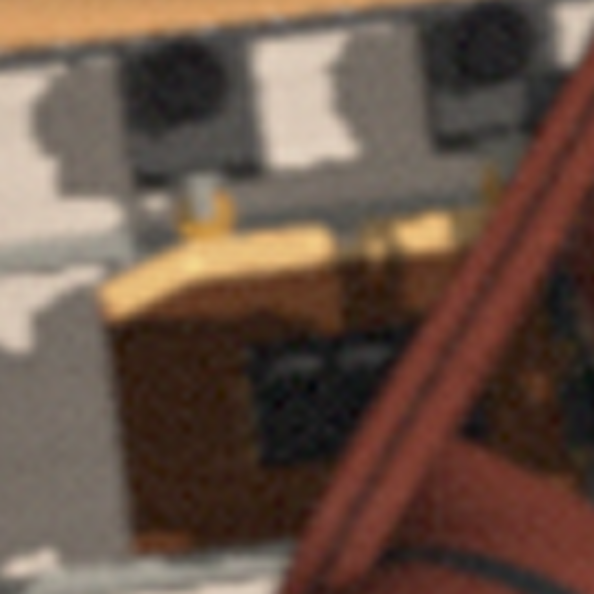

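Emit:
arm_command(slide=[[-0.003,0.035,0],[-0.007,0.07,0],[-0.0105,0.105,0],[-0.014,0.14,0],[-0.0175,0.175,0]], spin=[0,0,0,0,0], hand=[1,1,1,1,1])

```text
clock: 7.28
tcp_pos: [537.9, -192.6, 37.6]
tool_rot: [0.473, 0.525, -0.474, 0.525]
wrist_force: [-0.8, -4.6, 1.5]
opening: 0.4
```

Emit:
arm_command(slide=[[-0.0005,0.005,0],[-0.001,0.01,0]], spin=[0,0], hand=[1,1])

```text
clock: 7.52
tcp_pos: [537.8, -191.0, 37.6]
tool_rot: [0.473, 0.525, -0.473, 0.525]
wrist_force: [-2.3, -4.8, 0.5]
opening: 0.2
```

Emit:
arm_command(slide=[[-0.0005,0.005,0],[-0.001,0.01,0]], spin=[0,0], hand=[1,1])

```text
clock: 7.78
tcp_pos: [537.6, -189.2, 37.6]
tool_rot: [0.474, 0.525, -0.474, 0.525]
wrist_force: [-1.7, -5.1, 2.0]
opening: 0.6
```

Emit:
arm_command(slide=[[-0.0005,0.005,0],[-0.001,0.01,0]], spin=[0,0], hand=[1,1])

```text
clock: 8.02
tcp_pos: [537.3, -186.9, 37.6]
tool_rot: [0.474, 0.525, -0.473, 0.525]
wrist_force: [-1.1, -2.8, 1.5]
opening: 0.6
```

Emit:
arm_command(slide=[[-0.0005,0.005,0],[-0.001,0.01,0]], spin=[0,0], hand=[1,1])

```text
clock: 8.28
tcp_pos: [537.2, -184.6, 37.5]
tool_rot: [0.474, 0.525, -0.473, 0.525]
wrist_force: [-0.5, -2.4, 0.8]
opening: 0.9
```

```bash
python3 look.py pics/t3.png
```

```text
[ 537.2 -184.4   37.4] [ 0.8 -0.8  1.7] rail x,y -42.01485460323933 -149.53834414649123
```

View pics/t3.png

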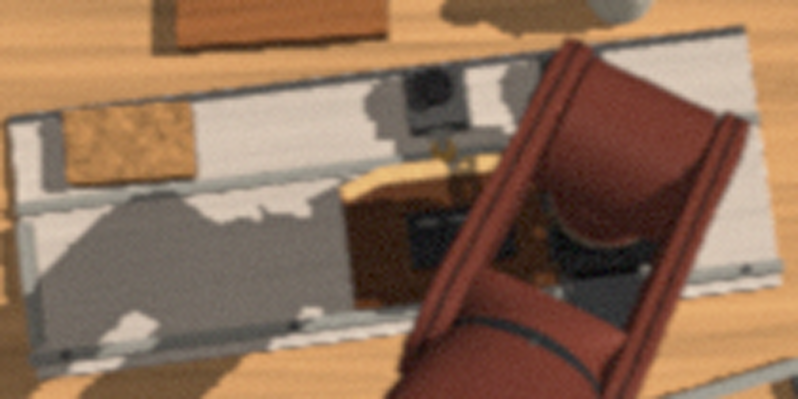

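Emit:
arm_command(slide=[[-0.0005,0.005,0],[-0.0005,0.005,0]], spin=[0,0], hand=[1,1])

```text
clock: 8.57
tcp_pos: [536.9, -183.5, 37.3]
tool_rot: [0.474, 0.525, -0.473, 0.525]
wrist_force: [-0.5, -0.4, 0.2]
opening: 0.2
```

Emit:
arm_command(slide=[[-0.0005,0.005,0],[-0.0005,0.005,0]], spin=[0,0], hand=[1,1])

```text
clock: 8.82
tcp_pos: [536.8, -182.7, 37.3]
tool_rot: [0.473, 0.525, -0.473, 0.525]
wrist_force: [0.2, 0.2, 0.4]
opening: 0.6
```

```bash
python3 look.py pics/t4.png
python3 - <<'E'
import cv2
a=cv2.imread("pics/t4.png")[50:320,320:590]; cv2.imwrite("pics/t4c.png",cv2.resize(a,None,fx=2.2,fy=2.2))
E
```

```text
[ 536.8 -182.8   37.4] [-0.4 -0.4 -0.4] rail x,y -42.28397323093766 -147.91175037877534
```

View pics/t4c.png

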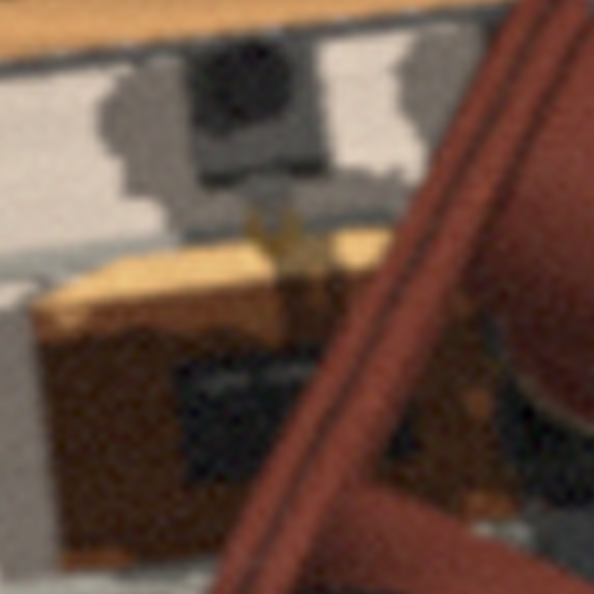

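Emit:
arm_command(slide=[[0.003,-0.05,0],[0.01,-0.1,0],[0.01,-0.15,0.25],[0.01,-0.35,0.5],[0.01,-0.6,0.7]], spin=[0,0,0,0,0], hand=[1,1,1,1,1])

```text
clock: 9.5
tcp_pos: [539.4, -302.1, 178.1]
tool_rot: [0.473, 0.525, -0.473, 0.526]
wrist_force: [0.6, -1.0, -0.2]
opening: 0.5
```

Emit:
arm_command(slide=[[0,-0.25,0],[0,-0.25,0]], spin=[0,0], hand=[1,1])

```text
clock: 9.75
tcp_pos: [538.4, -355.2, 176.5]
tool_rot: [0.474, 0.523, -0.475, 0.525]
wrist_force: [1.0, 0.9, -0.5]
opening: 0.3
```

```bash
python3 look.py pics/t5.png
python3 - <<'E'
from h import *
d=get_image("scene"); cv2.imwrite("pics/s5.png",cv2.resize(d["color"][190:280,230:430,::-1],None,fx=4,fy=4,interpolation=cv2.INTER_CUBIC))
E
```

```text
[ 538.3 -352.8  175.5] [ 0.7  0.  -0.6] rail x,y -57.831987754353825 -317.2479533265565
```

View pics/t5.png

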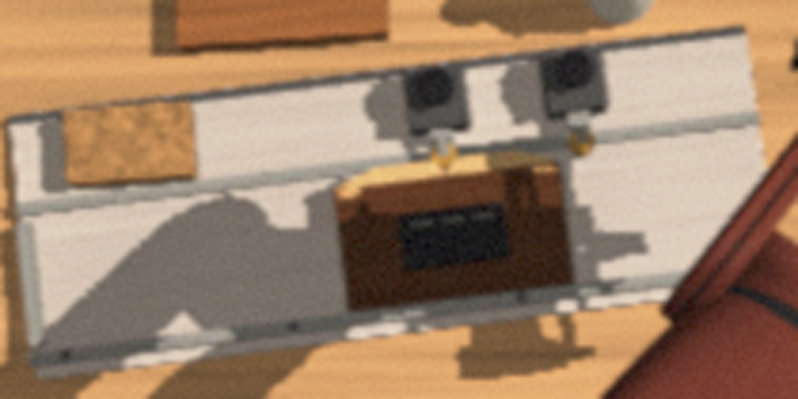

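View pics/s5.png

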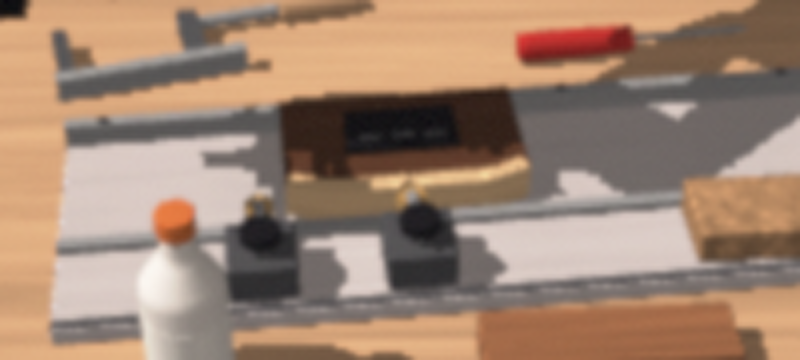

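Run:
```python
from h import *
d=get_image("top")
f=lambda c,r:(190+(c+.5)/3.8-.5,110+(r+.5)/3.8-.5)
B={k:back(d,f(*v),53) for k,v in dict(fl=(402,215),fr=(505,203),nr=(509,258),nl=(406,271)).items()}
c=sum(B.values())/4; print(c)
for s in silhouettes("block_top","top"): print(s["confidence"],s["box"],back(d,[np.mean(np.where(s["mask"])[1]),np.mean(np.where(s["mask"])[0])],53))
print(get_state()["tcp_pos"])
```

```text
[528.9628893  -80.56428136  53.        ]
0.85 [475.2, 199.3, 499.3, 229.3] [ 392.51115589 -605.78494207   53.        ]
0.65 [381.3, 277.7, 405.0, 302.7] [ 180.62577658 -314.2875303    53.        ]
[ 538.58117852 -349.75343277  174.76370623]
```

Emit:
arm_command(slide=[[0,0.25,0],[-0.02,0.5,0],[-0.03,0.75,0],[-0.04,1,0],[-0.04,1,0]], spin=[0,0,0,0,0], hand=[1,1,1,1,1])

```text
clock: 10.58
tcp_pos: [530.4, -146.1, 175.3]
tool_rot: [0.472, 0.527, -0.472, 0.526]
wrist_force: [-1.0, -0.5, -0.6]
opening: 0.3
```

Emit:
arm_command(slide=[[0,0.18,0],[0,0.355,0],[0,0.355,-0.2],[0,0.355,-0.4],[0,0.355,-0.4]], spin=[0,0,0,0,0], hand=[1,1,1,1,1])

```text
clock: 11.2
tcp_pos: [527.8, -78.7, 92.2]
tool_rot: [0.472, 0.528, -0.475, 0.523]
wrist_force: [-0.3, 0.4, 0.3]
opening: 0.7
```

Emit:
arm_command(slide=[[0,0,0],[0,0,0]], spin=[0,0], hand=[1,1])

```text
clock: 11.45
tcp_pos: [532.5, -80.3, 97.8]
tool_rot: [0.474, 0.524, -0.473, 0.526]
wrist_force: [0.7, 1.3, 0.3]
opening: 0.4
```

Emit:
arm_command(slide=[[0,0,-0.05],[0,0,-0.09],[0,0,-0.13],[0,0,-0.13],[0,0,-0.13]], spin=[0,0,0,0,0], hand=[1,1,1,1,1])

```text
clock: 12.08
tcp_pos: [531.0, -79.7, 69.6]
tool_rot: [0.473, 0.525, -0.474, 0.525]
wrist_force: [0.3, -0.5, 0.3]
opening: 0.3
```

```bash
python3 look.py pics/t6.png
python3 - <<'E'
from h import *
d=get_image("scene"); cv2.imwrite("pics/s6.png",cv2.resize(d["color"][170:270,230:430,::-1],None,fx=4,fy=4,interpolation=cv2.INTER_CUBIC))
E
```

```text
[531.1 -79.7  69.8] [-0.5 -0.8  0.5] rail x,y -37.55353880712998 -44.78788412304587
```

View pics/s6.png

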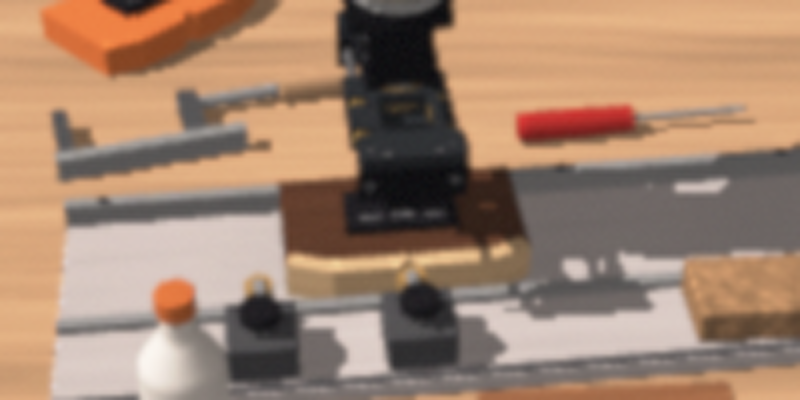

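Fingers are above the block (scene crop 400,205), slightly +x; I'll shift 2 mm toward the robot and press.

Emit:
arm_command(slide=[[-0.01,-0.005,0],[-0.01,-0.005,-0.01],[-0.01,-0.005,-0.02],[-0.01,-0.005,-0.03]], spin=[0,0,0,0], hand=[1,1,1,1])

```text
clock: 12.68
tcp_pos: [529.1, -80.8, 64.2]
tool_rot: [0.473, 0.525, -0.474, 0.525]
wrist_force: [-2.7, 0.5, 6.1]
opening: 0.4
```

Emit:
arm_command(slide=[[0,0,-0.01],[0,0,-0.02]], spin=[0,0], hand=[1,1])

```text
clock: 12.92
tcp_pos: [529.1, -80.8, 60.3]
tool_rot: [0.473, 0.525, -0.474, 0.525]
wrist_force: [-3.1, 0.6, 6.5]
opening: 0.4
```

Emit:
arm_command(slide=[[0,0,-0.005],[0,0,-0.01]], spin=[0,0], hand=[1,1])

```text
clock: 13.18
tcp_pos: [529.1, -80.8, 59.2]
tool_rot: [0.473, 0.525, -0.474, 0.525]
wrist_force: [-8.1, 1.9, 20.8]
opening: 0.5
```

Emit:
arm_command(slide=[[0,0,0],[0,0,0]], spin=[0,0], hand=[1,1])

```text
clock: 13.42
tcp_pos: [529.1, -80.8, 59.3]
tool_rot: [0.473, 0.525, -0.474, 0.525]
wrist_force: [-6.5, 1.8, 14.2]
opening: 0.6
```

Emit:
arm_command(slide=[[0,0,0.02],[0,0,0.1],[0,0,0.3],[0,0,0.5],[0,0,0.7]], spin=[0,0,0,0,0], hand=[1,1,1,1,1])

```text
clock: 14.05
tcp_pos: [529.0, -80.7, 199.7]
tool_rot: [0.474, 0.525, -0.473, 0.525]
wrist_force: [0.5, -0.8, -0.7]
opening: 0.3
```

Emit:
arm_command(slide=[[0,-0.25,0],[0,-0.5,0],[0,-0.75,0],[0,-1,0],[0,-1,0]], spin=[0,0,0,0,0], hand=[1,1,1,1,1])

```text
clock: 14.68
tcp_pos: [528.5, -284.2, 198.4]
tool_rot: [0.474, 0.524, -0.475, 0.525]
wrist_force: [0.1, 1.3, 0.0]
opening: 0.1
```

Emit:
arm_command(slide=[[0,-0.25,0],[0,-0.35,0],[0,-0.35,0],[0,-0.35,0]], spin=[0,0,0,0], hand=[1,1,1,1])

```text
clock: 15.18
tcp_pos: [529.1, -349.2, 197.6]
tool_rot: [0.474, 0.526, -0.473, 0.525]
wrist_force: [-0.5, 0.6, -0.4]
opening: 0.8
```

```bash
python3 look.py pics/t7.png
python3 - <<'E'
from h import *
d=get_image("scene"); cv2.imwrite("pics/s7.png",cv2.resize(d["color"][190:280,230:430,::-1],None,fx=4,fy=4,interpolation=cv2.INTER_CUBIC))
E
```

```text
[ 529.2 -349.1  197.7] [0.2 0.3 0.7] rail x,y -66.51218421154535 -312.59866831056195
```

View pics/t7.png

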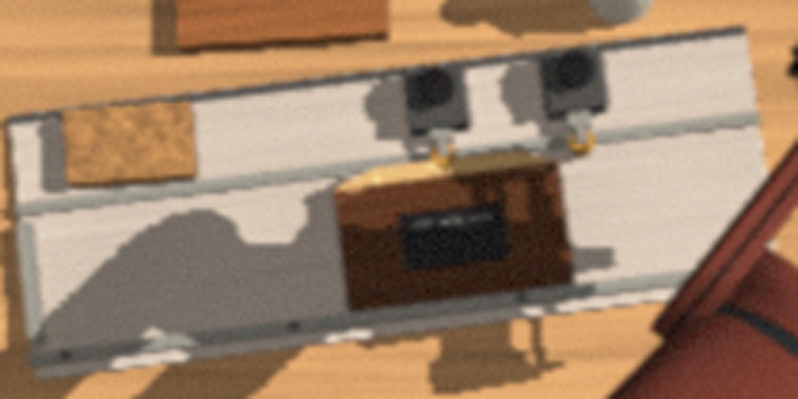

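View pics/s7.png

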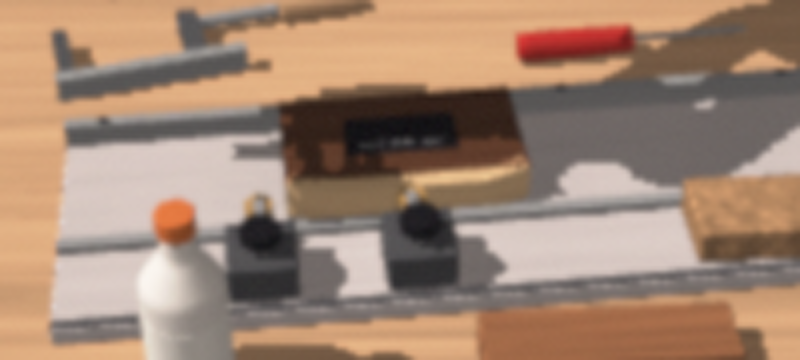

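```bash
python3 -c "
from cell import *
print(job_done())"
```

```text
the job is handed in; nothing more can be done
None
```

I pushed the walnut sled about 106 mm to the left with the closed fingers until it seated at the next station. Then I pressed the preamp block home and handed the job in at about 15 s on the robot's clock.

**Seating:** The push force fell to about 0 as the sled snapped in. In the top view after I backed off, the roller's offset from the sled's edge and block matched the starting detent to within a pixel or so.

**Block:** It resisted with about 6.5 N, then stopped with a rise to 21 N. The fingertips were then at z ≈ 45.2 mm against the panel's 45 mm.

**Last check:** The final pictures show the sled where it seated and the block level with the panel. The cork, glue bottle, offcut, screwdriver and clamp show no movement, and the arm is clear. I did not check the tin and hammer in the last pictures.

**Limits and disagreements:**
- The roller joint could not be read directly, so seating is judged from the force drop and the pictures.
- The detector missed the block in one picture and boxed only the orange and white look-alikes, so I measured the block by hand from the crop.
- My two estimates of the distance left, partway through the push, differed by about 5 mm, so I made the last stretch in 1–2 mm steps.

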